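# Set and lock the glass-rod length stop

### The arm

A 7-joint arm with a two-finger parallel gripper is mounted at the origin on the work surface; the furniture and walls round the work are solid. World frame = base frame: x ahead of the robot, y to its left, z up, the work surface at z = 0. Lengths are in m, angles in rad, forces in N, time in s.
With the tool pointing down it reaches from about 0.35 to 0.9 m from the base axis. Payload 8.1 kg.
Tool frame: the origin (TCP) lies midway between the tips of the shut fingers; the grasp point (between the pads) lies behind it (manip.grip_point_offset is the z of the grasp point in the tool frame, in m); z points along the fingers, y is the line along which they close (so a half turn about z gives the same grasp; the last joint's range is limited). The gripper opens to 92 mm and grips with 3 to 60 N. Pads are 19 mm wide; open, the fingers measure 130 mm over their backs; the gripper's body (75 mm by 190 mm) begins 47 mm behind the grasp point.
Start: joints at [-1.417, 0.434, 0.025, 1.573, -0.012, 1.134, -0.075], TCP at [0.159, 0.605, 0.227] pointing down, gripper open.
Joint ranges: [-2.62, 2.62], [-0.44, 2.09], [-1.27, 1.32], [0.08, 2.57], [-1.32, 4.46], [0.12, 2], [-2.74, 2.74]. Speed limits (rad/s): [2.22, 2.22, 3.01, 3.01, 3.14, 3.14, 3.14].

### API

Orientations are given as a rotation vector (axis times angle).
In Python, from rig import manip gives the robot as it stands.
- The arm moves only by the tool play_rows, never from a script. Its argument "plan" is a list of rows, each a list of 7 numbers: the turn, a rotation vector about the world's x, y, z in rad, then the shift along the world's x, y, z in cm, then the closure, from 0 (fully open) to 1 (shut). In form: [[ax, ay, az, dx, dy, dz, grip], ...]. A call has exactly 10 rows; each row is the pose to reach, as a shift and turn from the pose commanded when the call began; what a row does not reach only later rows make up. A row lasts 1/8 s, in which the tool goes at most 62.5 mm and 10.7 degrees, less where a joint would pass 70% of its speed; a pose out of reach is approached as far as the arm can. A call with a gripper value outside its range is refused whole. The fingers move at their own pace and stop on an object; "grip_force" is the grip in N (left out, the last holds). Time passes only in rows, so rows that repeat a pose let the fingers close, or fill a call up. It gives the time, the measured TCP pose, the force, the opening and the grip force at its end, in the units of the state.
- manip.observe(): the state, without advancing time (a new reading comes with each control period).
- manip.grab_frame(name): name is "scene" or "top"; returns a dict with "frame" (480x640x3 uint8, red, green, blue), "range_z" (480x640 float32, m along the optical axis (not along the pixel's ray), 0 where there is no reading), "camera_matrix" (3x3 intrinsics, pixels), "k1" (the pictures are not rectified: a ray, as slopes to the right and down, at radius r is drawn at 1 + k1 r^2 times it, then the intrinsics apply), "eye" and "attitude" of the camera in the world. Camera axes: x right, y down, z forward; pixel columns grow to the right and rows downward; lengths in m; the calibration is good to about 2 mm. A picture is of the moment at which its call begins.
- manip.close_job(): hands the job in; it is judged then, once.
The state is a dict: "time_s": time; "qpos": joint angles; "joint_velocities": joint speeds; "effort": joint torques, N m; "eef_pos": TCP position; "tcp_rot": TCP orientation; "contact_force": force on the tool from outside, world axes, zero at the start; "wrist_torque": the same for the moment, N m; "finger_gap": finger opening in m; "grip_force": force on a finger pad.
Only numpy, scipy, OpenCV 4.12 (cv2) and the standard library are available. Lean on these libraries where they do the work, as an engineer would, in place of code of your own. Each camera call takes 0.05 s, during which the arm holds its last target. There are 200 camera calls.

### The job

Set the rod-length stop on the bench: slide its blue carriage along the rails until the red pointer is level with the black line of the yellow rider. Then start its captive black screw-knob: press it down against its spring and, keeping it pressed, turn it clockwise as far as it goes, so that it stays down when you let go. Do not move the rider, and leave the things standing around in place.

Things in the scene. Friction and masses are not known exactly. Their poses are not given: they have to be found in the camera images.
- rod_stop: Rod-length stop, fixed to the bench: aluminium plate 130 x 400 x 12 mm, two guide rods along y (tops 32 mm high), dark end blocks 20 mm thick at y = -188 and +188 mm (38 mm high), white scale strip on the -x side (nearest the robot), wooden trough on the +x side. Origin: on the bench, midway between the blocks, under the carriage's line of travel; the plate covers x = -55 to +75 mm.
- carriage (a joint): Slide of the blue carriage along the rails, m, 0 to 0.22, growing towards the base's +y. At value q the carriage is centred at x = 0, y = q - 0.11 m in the base's frame. Stiff: moves with about 4 N and stays where it is left.
- carriage_top (a point): Centre of the blue carriage's top, 54 mm above the bench. Block 58 mm (x) by 50 mm (y), underside 14 mm above the bench. It may be pushed on its flat +y and -y faces above the rods. A steel stop blade sticks out behind it to x = +73 mm. Axes parallel to the base's.
- pointer_tip (a point): Tip of the red pointer on the front (-x) side of the carriage, at the carriage's middle, 38 mm in front of the carriage's centre and 22 mm above the bench. Axes parallel to the base's.
- rider_line (a point): Inner end of the black line on the yellow rider (16 x 14 x 9 mm), which sits on the scale strip in front of the carriage; 21 mm above the bench. The pointer is level with it when both have the same y in the base's frame. Axes parallel to the base's.
- rider (a joint): Position of the yellow rider on the scale, m, on the same scale as the carriage: both level when the values are equal. Held fast by friction (40 N); not to be moved.
- knob_grip (a point): On the axis of the black round screw-knob over the carriage's middle, at the height to grip. Knob 30 mm across, 28 mm high: underside 16 mm below this point, top 12 mm above it. With the knob up, this point is 90 mm above the bench (36 mm over the carriage's top); it sinks with the knob. A white dash on its top shows how it is turned.
- screw_depth (a joint): How far the knob is pressed down, m: 0 up (a spring of 1.5 to 8 N lifts it), 0.0105 lowest. The thread catches only if the knob is pressed 8 mm or more and then turned. Turned without pressing, the thread stays above its seat and blocks pressing until turned back under 0.4 rad. Caught and fully turned, it stays at about 0.0085 to 0.009.
- knob_turn (a joint): Turn of the knob, rad, growing clockwise seen from above; stops at 0 and 1.4. It starts at 0 to 0.3.
- blue_frit_jar: Bystander: glass jar with blue frit and grey lid, 58 mm wide, 79 mm high; origin under its centre. Leave it.
- bead_dish: Bystander: steel dish with beads, 68 mm wide, 17 mm high; origin under its centre. Leave it.
- weight: Bystander: brass weight, 35 mm wide, 39 mm high; origin under its centre. Leave it.
- tape: Bystander: roll of paper tape, 69 mm wide, 19 mm high; origin under its centre. Leave it.

How it is judged:
On the way, in this order (a step that is already met when the one before it is completed fails the run):
1. the red pointer is level with the rider's line (within 5 mm along the rails), the screw-knob still up (y of pointer_tip in the frame of rider_line between -0.005 and 0.005 m and value of joint screw_depth below 0.003 m), for 0.2 s.
2. the knob has been pressed and turned clockwise so that its thread has caught, the pointer still level (y of pointer_tip in the frame of rider_line between -0.005 and 0.005 m and value of joint screw_depth above 0.006 m and value of joint knob_turn above 1.2 rad), for 0.2 s.
At the end, for the whole second after the job is handed in: The pointer is within 5 mm of the rider's line along the rails; the knob is turned past 1.2 rad and, let go, stays down by itself by 6 to 9.8 mm; the rider is within 4 mm and the jar, dish, weight and tape are within 30 mm of where they were (all of step 2 and value of joint screw_depth below 0.0098 m and distance of rider_line from where it was at the start of the episode below 0.004 m and distance of each of blue_frit_jar, bead_dish, weight, tape from where it was at the start of the episode below 0.03 m); the robot touches nothing.
It fails at once if a bystander (jar, dish, weight or tape) is shifted by more than 30 mm or the rider by more than 4 mm (distance of any of blue_frit_jar, bead_dish, weight, tape from where it was at the start of the episode above 0.03 m or distance of rider_line from where it was at the start of the episode above 0.004 m).
It also fails if it takes over 51 s, if anything falls off the work surface, if the arm or the gripper's body presses on something with over 40 N, if the wrist force passes 120 N, or if a joint passes its speed limit or range.

## Working session

There is one attempt and no reset: what is moved stays moved. The work goes in short steps, Python scripts to look and compute and a tool call to move; the robot and the scene stay as the last step left them, time stands still between calls to the robot, and variables do not carry over. Pictures are saved under pics/ and viewed, at most 10 in all, crops included, and the job is handed in when it is done.

Besides the shell and the picture viewer there is one more tool, called after "Emit:" as name(argument=value, ...) on one line, values as JSON. play_rows: Moves the arm, as the interface text tells. Its arguments: {"type":"object","properties":{"plan":{"type":"array","items":{"type":"array","items":{"type":"number"}}},"grip_force":{"type":"number"}},"required":["plan"]}

```bash
mkdir -p pics; ls; cat > h.py <<'E'
import numpy as np, cv2
from rig import manip
from scipy.spatial.transform import Rotation as R
def rot(a):
    a=np.asarray(a,float)
    return a if a.shape==(3,3) else (R.from_rotvec(a).as_matrix() if a.size==3 else None)
def px2w(f,u,v,z=None,height=None):
    K=np.array(f["camera_matrix"]);k=f["k1"]
    d=np.array([(u-K[0,2])/K[0,0],(v-K[1,2])/K[1,1]]);s=d.copy()
    for _ in range(20): s=d/(1+k*(s@s))
    ray=rot(f["attitude"])@np.array([s[0],s[1],1.]);e=np.array(f["eye"])
    if height is not None: z=(height-e[2])/ray[2]
    if z is None: z=float(f["range_z"][int(round(v)),int(round(u))])
    return e+ray*z
E
python3 - <<'E'
from h import *
for n in ("scene","top"):
    f=manip.grab_frame(n); np.savez(n+"0.npz",**f)
    cv2.imwrite(f"pics/{n}0.png",f["frame"][:,:,::-1]); print(n,f["eye"],f["attitude"],f["camera_matrix"],f["k1"])
s=manip.observe();print(s, manip.grip_point_offset)
E
```

```text
pics
scene [ 0.136629   -0.56073461  0.43704553] [-1.95138441  0.63307412 -0.37341871] [[467.96271848   0.         315.84467457]
 [  0.         467.96271848 234.21506419]
 [  0.           0.           1.        ]] -0.1236524965891716
top [0.43955194 0.06864519 0.90245278] [-2.13593508  2.1341101  -0.16695181] [[542.04237416   0.         322.77891098]
 [  0.         542.04237416 234.23377007]
 [  0.           0.           1.        ]] -0.17062628592950907
{'time_s': 0.1, 'qpos': array([-1.41659979,  0.43513425,  0.02497071,  1.57400611, -0.01157375,
        1.13400112, -0.07510921]), 'joint_velocities': array([-1.66503117e-03, -2.63320388e-03, -3.87043795e-04, -2.70774176e-03,
        1.81098797e-03,  9.33586042e-05,  7.26940988e-04]), 'effort': array([ 3.36164238e-03, -6.69133472e+01,  9.88089927e-01, -3.15143788e+01,
       -6.05151057e-02,  3.73806094e-02,  4.30971738e-05]), 'eef_pos': array([0.15868128, 0.60404579, 0.22603526]), 'tcp_rot': array([-4.02364758e-01, -3.11568831e+00,  2.20552769e-03]), 'contact_force': array([-0.72700214, -0.51200586,  0.13589955]), 'wrist_torque': array([0.03758341, 0.00675109, 0.03477374]), 'grip_force': 0.0, 'finger_gap': 0.0918307259263608} -0.0188
```

View pics/top0.png

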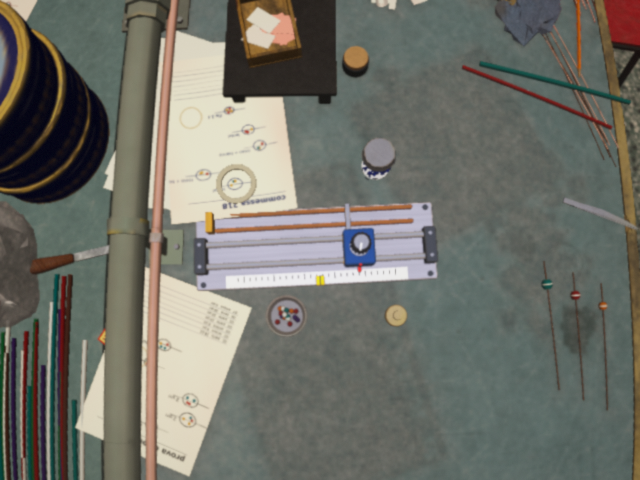

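View pics/scene0.png

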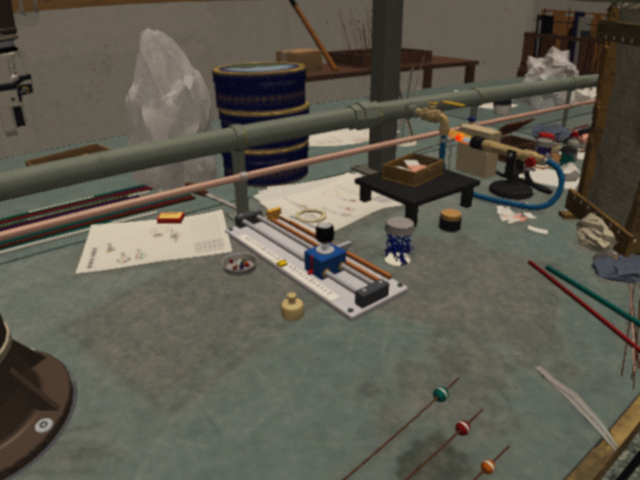

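The top view shows the stop with its end blocks at about (201,256) and (431,244). The carriage and knob are at about (360,243), the pointer at (360,268) and the yellow rider at (320,281). A raised pipe at columns 105-175 lies between the arm's start pose and the work. Next I'll measure and enlarge.

```bash
python3 - <<'E'
from h import *
f=dict(np.load("top0.npz"))
c=f["frame"][190:300,280:440,::-1]
cv2.imwrite("pics/crop0.png",cv2.resize(c,None,fx=5,fy=5,interpolation=cv2.INTER_CUBIC))
P=lambda n,u,v,**k:print(n,px2w(f,u,v,**k).round(4))
for n,u,v in [("blkL",201,256),("blkR",431,244),("carr",360,258),("knob",360,243),("jar",379,152),("dish",287,316),("weight",396,315),("tape",236,182),("pipe",125,250),("pipe top",140,50),("pipe bot",120,430),("pipe mid edge",112,300),("copper",157,250),("copper",167,50),("copper",150,450),("table",280,60),("bracket",174,246)]: P(n,u,v)
P("rider",320,281,height=.021);P("ptr",360,269,height=.022)
# column profile of depth->world along row 250
for u in range(95,185,6): P(u,u,200)
E
```

```text
blkL [0.5441 0.2703 0.0395]
blkR [ 0.564  -0.102   0.0391]
carr [0.5395 0.0145 0.0554]
knob [0.5565 0.0173 0.102 ]
jar [ 0.705  -0.0158  0.0812]
dish [0.449  0.1311 0.019 ]
weight [ 0.4503 -0.0433  0.0373]
tape [0.6737 0.2207 0.0149]
pipe [0.5309 0.3336 0.2105]
pipe top [0.8204 0.3354 0.21  ]
pipe bot [0.2966 0.3334 0.209 ]
pipe mid edge [0.4648 0.349  0.2086]
copper [0.5444 0.3218 0.1097]
copper [0.8734 0.3278 0.1096]
copper [0.2483 0.3257 0.1071]
table [0.8685 0.1447 0.0747]
bracket [0.5642 0.3238 0.0118]
rider [0.5058 0.0777 0.021 ]
ptr [0.5253 0.0125 0.022 ]
95 [6.474e-01 4.759e-01 3.000e-04]
101 [0.647  0.4639 0.0016]
107 [0.6466 0.4522 0.0027]
113 [0.5992 0.3558 0.2085]
119 [0.5985 0.3462 0.2112]
125 [0.5982 0.3374 0.2118]
131 [0.5992 0.3306 0.2075]
137 [0.5999 0.3234 0.2041]
143 [0.6016 0.3177 0.1962]
149 [0.6443 0.3727 0.0097]
155 [0.621  0.3286 0.1112]
161 [0.6218 0.3203 0.1074]
167 [0.6442 0.3407 0.0093]
173 [0.6401 0.3249 0.0271]
179 [0.6406 0.3152 0.0246]
```

View pics/crop0.png

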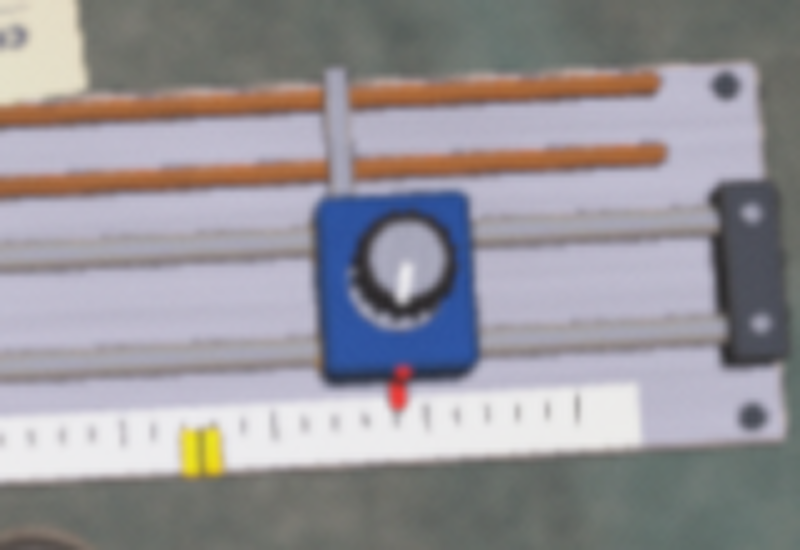

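The enlarged crop puts the rider line's inner end at about crop (204,430), which is px (320.8,276). The pointer tip is at crop (398,410), px (359.6,272), and the knob's top centre at crop (403,262), px (360.6,242.4). The dash points towards the robot.

```bash
python3 - <<'E'
from h import *
f=dict(np.load("top0.npz"))
A=px2w(f,201,256,height=.038);B=px2w(f,431,244,height=.038)
y=(A-B)[:2];print("len",np.hypot(*y));y/=np.hypot(*y);x=np.array([y[1],-y[0]]);O=(A+B)[:2]/2
print("yaw",np.arctan2(-y[0],y[1]),"O",O)
for n,u,v,h in [("rider",320.8,276,.021),("ptr",359.6,272,.022),("knob",360.6,242.4,.102),("carrTL",280+316/5,190+197/5,.054),("carrBR",280+478/5,190+370/5,.054)]:
    p=px2w(f,u,v,height=h)[:2];d=p-O;print(n,p.round(4),"base",(d@x).round(4),(d@y).round(4))
s=manip.observe();print(rot(s["tcp_rot"]).round(3))
E
```

```text
len 0.3733915650987061
yaw 0.05329704274677016 O [0.55424038 0.08423692]
rider [0.514  0.0764] base -0.0406 -0.0056
ptr [0.5204 0.0132] base -0.0375 -0.0691
knob [0.5574 0.0164] base -0.0005 -0.0679
carrTL [0.5853 0.0407] base 0.0287 -0.0451
carrBR [ 0.5301 -0.0101] base -0.0291 -0.0929
[[-0.967  0.254 -0.   ]
 [ 0.254  0.967 -0.001]
 [-0.    -0.001 -1.   ]]
```

Emit:
play_rows(plan=[[0,0,0,0,0,6,0],[0,0,0,0,0,12,0],[0,0,0,0,0,13,0],[0,0,0,4,-5,13,0],[0,0,0,8,-10,13,0],[0,0,0,12,-15,13,0],[0,0,0,16,-21,13,0],[0,0,0,20,-27,13,0],[0,0,0,24,-33,13,0],[0,0,0,28,-39,13,0]], grip_force=30)

```text
time_s: 1.35
eef_pos: [0.4154, 0.2482, 0.3559]
tcp_rot: [-0.402, -3.115, 0.001]
contact_force: [0.8, 0.4, -0.1]
finger_gap: 0.0919
grip_force: 0.0
```

```bash
python3 - <<'E'
from h import *
s=manip.observe();print(s["time_s"],s["qpos"].round(3),s["eef_pos"].round(4),s["tcp_rot"].round(3),s["contact_force"])
E
```

```text
1.35 [-0.889  0.107  0.271  1.705 -0.029  1.334  0.701] [0.4154 0.2482 0.3559] [-4.020e-01 -3.115e+00  1.000e-03] [ 0.80465131  0.35592043 -0.05131343]
```

Emit:
play_rows(plan=[[0,0,0.15,3,-5,0,0],[0,0,0.3,6,-10,0,0],[0,0,0.45,9,-15,0,0],[0,0,0.6,12,-19,0,0],[0,0,0.75,14,-23,0,0],[0,0,0.9,14,-23,-4,0],[0,0,1,14,-23,-8,0],[0,0,1,14,-23,-12,0],[0,0,1,14,-23,-12,0],[0,0,1,14,-23,-12,0]])

```text
time_s: 2.6
eef_pos: [0.5554, 0.0203, 0.2378]
tcp_rot: [-1.14, 2.927, -0.0]
contact_force: [0.8, 0.7, 0.9]
finger_gap: 0.0918
grip_force: 0.0
```

```bash
python3 - <<'E'
from h import *
s=manip.observe();print(s["time_s"],s["qpos"].round(3),s["eef_pos"].round(4),s["tcp_rot"].round(3),s["contact_force"])
r=rot(s["tcp_rot"]);print(np.degrees(np.arctan2(-r[0,1],r[1,1])))
print((np.array([.5574,.0164,.0712])-s["eef_pos"])*100)
f=manip.grab_frame("scene");cv2.imwrite("pics/s1.png",cv2.resize(f["frame"][170:320,230:430,::-1],None,fx=4,fy=4,interpolation=cv2.INTER_CUBIC))
E
```

```text
2.6 [-0.4    0.316  0.352  1.751 -0.121  1.095  2.305] [0.5554 0.0203 0.2378] [-1.14   2.927 -0.   ] [0.81123548 0.69353952 0.91152009]
42.56186026077723
[  0.20190212  -0.38511379 -16.65609919]
```

View pics/s1.png

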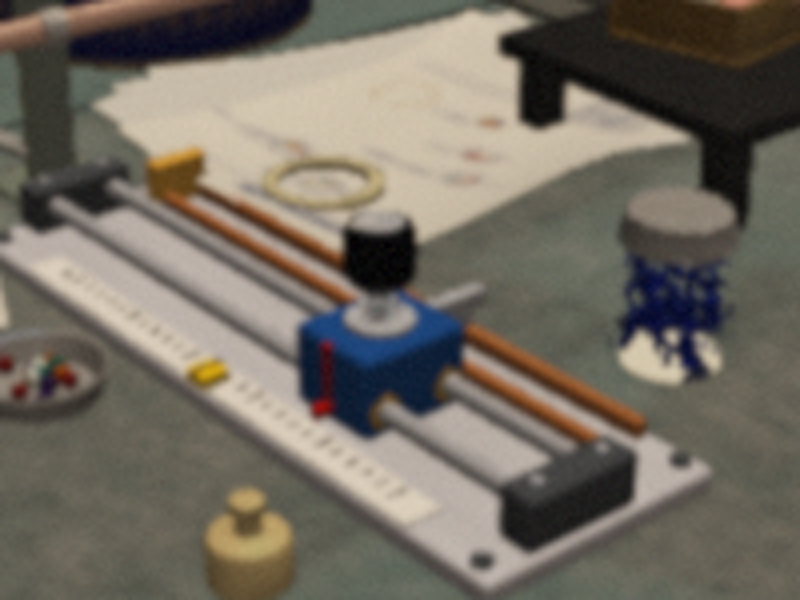

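The knob is up at crop (380,250) and its surroundings are clear. I'll descend and close on it.

Emit:
play_rows(plan=[[0,0,0,0.2,-0.4,-4,0],[0,0,0,0.2,-0.4,-8,0],[0,0,0,0.2,-0.4,-11,0],[0,0,0,0.2,-0.4,-13.5,0],[0,0,0,0.2,-0.4,-15,0],[0,0,0,0.2,-0.4,-16,0],[0,0,0,0.2,-0.4,-16.5,0],[0,0,0,0.2,-0.4,-16.6,0],[0,0,0,0.2,-0.4,-16.6,0],[0,0,0,0.2,-0.4,-16.6,0]])

```text
time_s: 3.9
eef_pos: [0.5572, 0.0163, 0.0712]
tcp_rot: [-1.14, 2.927, -0.0]
contact_force: [0.3, 0.3, -0.4]
finger_gap: 0.0921
grip_force: 0.0
```

Emit:
play_rows(plan=[[0,0,0,0,0,0,0.3],[0,0,0,0,0,0,0.5],[0,0,0,0,0,0,0.6],[0,0,0,0,0,0,0.7],[0,0,0,0,0,0,0.8],[0,0,0,0,0,0,0.9],[0,0,0,0,0,0,1],[0,0,0,0,0,0,1],[0,0,0,0,0,0,1],[0,0,0,0,0,0,1]])

```text
time_s: 5.15
eef_pos: [0.5581, 0.0157, 0.071]
tcp_rot: [-1.139, 2.926, -0.002]
contact_force: [4.5, -2.4, -3.6]
finger_gap: 0.0295
grip_force: 30.0
```

Emit:
play_rows(plan=[[0,0,0,0,0.8,0,1],[0,0,0,-0.1,1.6,0,1],[0,0,0,-0.1,2.4,0,1],[0,0,0,-0.2,3.2,0,1],[0,0,0,-0.2,4,0,1],[0,0,0,-0.3,4.8,0,1],[0,0,0,-0.3,5.6,0,1],[0,0,0,-0.3,6.1,0,1],[0,0,0,-0.3,6.4,0,1],[0,0,0,-0.3,6.4,0,1]])

```text
time_s: 6.4
eef_pos: [0.5548, 0.0798, 0.0709]
tcp_rot: [-1.14, 2.926, -0.002]
contact_force: [4.4, -2.3, -1.7]
finger_gap: 0.0294
grip_force: 30.0
```

```bash
python3 - <<'E'
from h import *
s=manip.observe();print(s["eef_pos"].round(4),s["contact_force"])
for n in("top","scene"):
    f=manip.grab_frame(n);np.savez(n+"2.npz",**f)
a=np.load("top2.npz")["frame"][220:300,260:370,::-1];b=np.load("scene2.npz")["frame"][200:300,230:370,::-1]
a=cv2.resize(a,(550,400),interpolation=cv2.INTER_CUBIC)
cv2.imwrite("pics/t2.png",a);cv2.imwrite("pics/s2.png",cv2.resize(b,(770,550),interpolation=cv2.INTER_CUBIC))
E
```

```text
[0.5548 0.0798 0.0709] [ 4.3978725  -2.27425311 -1.71725043]
```

View pics/t2.png

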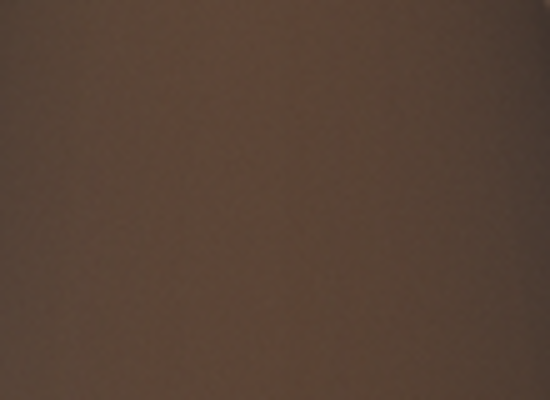

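View pics/s2.png

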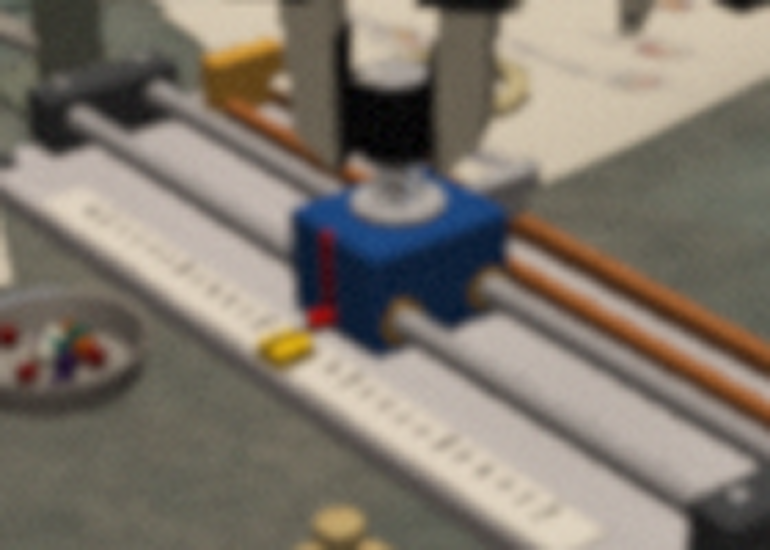

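The top camera is covered by the gripper. The scene view shows the pointer at crop (320,318) and the rider at (287,347), close to level. I'll zoom in for a finer reading.

```bash
python3 - <<'E'
from h import *
f=dict(np.load("scene2.npz"))
cv2.imwrite("pics/s3.png",cv2.resize(f["frame"][240:275,270:315,::-1],(720,560),interpolation=cv2.INTER_CUBIC))
yv=np.array([-.0533,.9986]);O=np.array([.55424,.08424])
# project expected points: crop coords of rider line ends and candidate pointer tip
def proj(p):
    K=f["camera_matrix"];c=rot(f["attitude"]).T@(np.array(p)-f["eye"]);s=c[:2]/c[2];s=s*(1+f["k1"]*(s@s));return K[:2,:2]@s+K[:2,2]
xv=np.array([yv[1],-yv[0]])
for n,x,y,z in [("riderin",-.0406,-.0056,.021),("riderin+5",-.0406,-.0006,.021),("ptr",-.038,-.0056,.022),("ptr-5",-.038,-.0106,.022)]:
    w=O+x*xv+y*yv;q=proj([*w,z]);print(n,q,(q-[270,240])*16)
E
```

```text
riderin [284.84349304 259.44413443] [237.49588866 311.10615083]
riderin+5 [283.2609656  258.40434461] [212.17544965 294.46951378]
ptr [285.99267597 258.51083059] [255.88281548 296.17328936]
ptr-5 [287.59173875 259.55415872] [281.46782007 312.86653946]
```

View pics/s3.png

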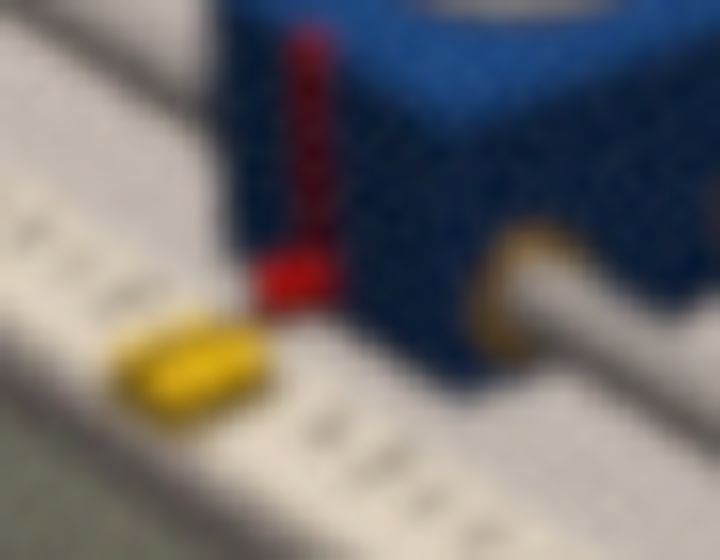

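Pointer and rider are level to about 1 mm, after allowing for calibration offset. Now I'll press the knob down.

Emit:
play_rows(plan=[[0,0,0,0,0,0,1],[0,0,0,0,0,-0.2,1],[0,0,0,0,0,-0.4,1],[0,0,0,0,0,-0.6,1],[0,0,0,0,0,-0.8,1],[0,0,0,0,0,-0.9,1],[0,0,0,0,0,-1,1],[0,0,0,0,0,-1.1,1],[0,0,0,0,0,-1.1,1],[0,0,0,0,0,-1.1,1]], grip_force=40)

```text
time_s: 7.75
eef_pos: [0.5549, 0.0799, 0.0604]
tcp_rot: [-1.139, 2.926, -0.001]
contact_force: [3.2, -3.8, 6.6]
finger_gap: 0.0291
grip_force: 40.0
```

Emit:
play_rows(plan=[[0,0,-0.1,0,0,0,1],[0,0,-0.25,0,0,0,1],[0,0,-0.4,0,0,0,1],[0,0,-0.55,0,0,0,1],[0,0,-0.7,0,0,0,1],[0,0,-0.85,0,0,0,1],[0,0,-1,0,0,0,1],[0,0,-1.1,0,0,0,1],[0,0,-1.2,0,0,0,1],[0,0,-1.2,0,0,0,1]])

```text
time_s: 9.0
eef_pos: [0.5548, 0.0811, 0.0603]
tcp_rot: [0.712, 3.058, 0.002]
contact_force: [3.2, 0.4, 5.7]
finger_gap: 0.0293
grip_force: 40.0
```

```bash
python3 - <<'E'
from h import *
s=manip.observe();r=rot(s["tcp_rot"]);print(s["qpos"].round(3),s["contact_force"],s["wrist_torque"],np.degrees(np.arctan2(-r[0,1],r[1,1])))
E
```

```text
[-0.674  0.591  0.625  1.945 -0.495  0.759  1.351] [3.23853933 0.37628372 5.74013399] [ 0.0212324  -0.63973178  0.0176793 ] -26.225863933706467
```

Emit:
play_rows(plan=[[0,0,-0.05,0,-0.1,0,1],[0,0,-0.1,0,-0.1,0,1],[0,0,-0.15,0,-0.1,0,1],[0,0,-0.2,0,-0.1,0,1],[0,0,-0.25,0,-0.1,0,1],[0,0,-0.3,0,-0.1,0,1],[0,0,-0.35,0,-0.1,0,1],[0,0,-0.35,0,-0.1,0,1],[0,0,-0.35,0,-0.1,0,1],[0,0,-0.35,0,-0.1,0,1]])

```text
time_s: 10.25
eef_pos: [0.5541, 0.0816, 0.0602]
tcp_rot: [-1.23, -2.89, -0.004]
contact_force: [0.6, 3.7, 8.5]
finger_gap: 0.0294
grip_force: 40.0
```

```bash
python3 - <<'E'
from h import *
s=manip.observe();r=rot(s["tcp_rot"]);print(s["qpos"].round(3),s["contact_force"],s["wrist_torque"],np.degrees(np.arctan2(-r[0,1],r[1,1])))
E
```

```text
[-0.734  0.619  0.721  1.95  -0.575  0.787  1.083] [0.58588865 3.67369048 8.51330799] [ 0.83500534 -0.22214767  0.36380278] -46.0933910866487
```

```bash
python3 - <<'E'
from h import *
f=manip.grab_frame("scene");np.savez("scene4.npz",**f);g=np.load("scene2.npz")
a=[cv2.resize(x["frame"][240:275,270:315,::-1],(390,303),interpolation=cv2.INTER_CUBIC) for x in (g,f)]
cv2.imwrite("pics/s4.png",np.hstack(a))
# red centroid shift
for x in (g,f):
    c=x["frame"][253:262,280:296].astype(float);w=np.clip(c[...,0]-1.5*c[...,1]-30-c[...,2]*.5,0,None);v,u=np.mgrid[253:262,280:296];print((u*w).sum()/w.sum(),(v*w).sum()/w.sum())
E
```

```text
288.1356080489939 256.9133858267717
288.435047951177 257.0479511769834
```

View pics/s4.png

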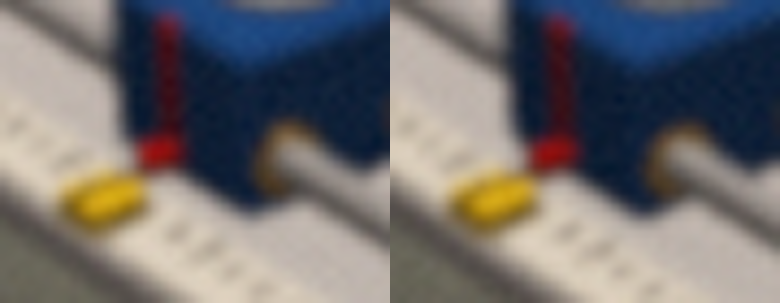

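The pointer has barely moved (under 1 mm) and is still level with the rider. The z torque of 0.36 N m shows the knob is at its stop. I'll release it and rise clear.

Emit:
play_rows(plan=[[0,0,0,0,0,0,0.8],[0,0,0,0,0,0,0.5],[0,0,0,0,0,0,0.2],[0,0,0,0,0,0,0],[0,0,0,0,0,0,0],[0,0,0,0,0,0,0],[0,0,0,0,0,0,0],[0,0,0,0,0,3,0],[0,0,0,0,0,7,0],[0,0,0,0,0,12,0]])

```text
time_s: 11.55
eef_pos: [0.5532, 0.0792, 0.1804]
tcp_rot: [-1.233, -2.888, 0.002]
contact_force: [0.5, -0.1, 1.0]
finger_gap: 0.0919
grip_force: 0.0
```

Emit:
play_rows(plan=[[0,0,0,0,0,5,0],[0,0,0,0,0,10,0],[0,0,0,-2,-5,15,0],[0,0,0,-4,-10,15,0],[0,0,0,-6,-15,15,0],[0,0,0,-8,-20,15,0],[0,0,0,-8,-25,15,0],[0,0,0,-8,-30,15,0],[0,0,0,-8,-30,15,0],[0,0,0,-8,-30,15,0]])

```text
time_s: 12.8
eef_pos: [0.4738, -0.2203, 0.3295]
tcp_rot: [-1.234, -2.888, -0.001]
contact_force: [0.3, -0.1, -0.6]
finger_gap: 0.0918
grip_force: 0.0
```

```bash
python3 - <<'E'
from h import *
s=manip.observe();print(s["time_s"],s["eef_pos"],s["contact_force"])
f=manip.grab_frame("top");np.savez("top5.npz",**f)
print([px2w(f,u,v)[2].round(4) for u in(318,320,322) for v in (239,241,243)])
a=f["frame"][200:300,260:400,::-1]
cv2.imwrite("pics/t5.png",cv2.resize(a,(784,560),interpolation=cv2.INTER_CUBIC))
E
```

```text
12.8 [ 0.47380125 -0.22031931  0.32951602] [ 0.27089719 -0.13501797 -0.59154387]
[np.float64(0.0954), np.float64(0.0966), np.float64(0.0978), np.float64(0.0957), np.float64(0.0966), np.float64(0.0923), np.float64(0.0952), np.float64(0.0956), np.float64(0.0978)]
```

View pics/t5.png

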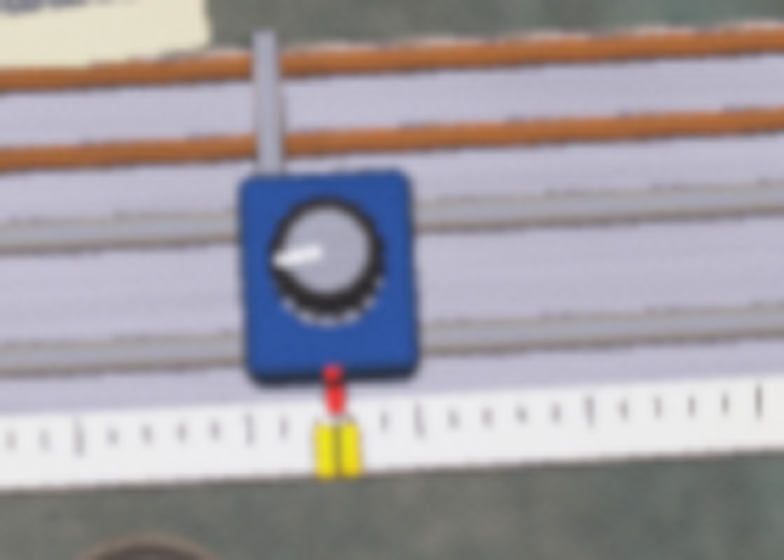

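The pointer (335,410) is level with the rider line (338,430), and the dash now points left, about 1.4 rad. I'll check the knob's height against the first frame.

```bash
python3 - <<'E'
from h import *
def disk(f,c,r,w=3):
    return np.array([px2w(f,c[0]+i,c[1]+j)[2] for i in range(-r,r+1) for j in range(-r,r+1)])
a=dict(np.load("top0.npz"));b=dict(np.load("top5.npz"))
f2=[manip.grab_frame("top") for _ in range(4)]
print("up",disk(a,(361,242),4).mean(),np.median(disk(a,(361,242),4)))
for f in [b]+f2:
    d=disk(f,(318,244),4);print("now",d.mean(),np.median(d),"carr",disk(f,(308,262),2).mean())
print("carr0",disk(a,(350,260),2).mean())
E
```

```text
up 0.1033762342237245 0.1032169270608494
now 0.09567899760757259 0.09560696565726845 carr 0.054626321391248976
now 0.09582643883662217 0.09595431542147448 carr 0.055067547273377836
now 0.09580990643014216 0.09564111940553854 carr 0.05491923581220238
now 0.09583483179045553 0.0958175520235739 carr 0.054613159861014046
now 0.09570883542854881 0.09567017051303606 carr 0.05460571752124876
carr0 0.08873304045142696
```

```bash
python3 -c "
from rig import manip
print(manip.close_job())"
```

```text
the job is handed in; nothing more can be done
None
```

The job is handed in; the verdict was not shown. The last images show the pointer level with the rider's line, the knob turned to about 1.4 rad and staying down about 8 mm after release, and the rider apparently not moved; I did not re-measure the jar, dish, weight or tape.

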